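# Close a canister with its double lid and hold up the outer lid

## Task

Pick the double lid off its rest by the white inner lid's band, so that the outer lid rides along on top, and set it down gently as one piece on the tall narrow open canister, with the inner lid fully seated in the mouth; let go of it. Then lift off the outer lid alone, so that the inner lid stays seated and undisturbed for its seal check, and finish while still holding the outer lid level above the canister, at least 6 cm clear of the inner lid and no more than 20 cm. Leave the canister standing where it is, and do not disturb the other things on the table.

Things in the scene. Friction and masses are not known exactly. Their poses are not given: they have to be found in the camera images.
- canister_mouth (a point): Centre of the mouth, at rim height, of the tall, narrow, open steel canister (loose, about 0.55 kg): a round can 54 mm across outside, 48 mm inside, 85 mm high, standing upright on the table. z axis up, along the can.
- canister: The same canister; origin at the centre of its underside, z up.
- lid_rest_mouth (a point): Centre of the mouth, at rim height, of the lid rest: a grey upright cup on a round foot, fixed to the table, cup 52 mm across outside, 46 mm inside, rim 40 mm above the table; foot 84 mm across, 8 mm thick. The double lid starts on it.
- inner_lid_band (a point): Centre of the inner lid's grip band, half-way up the band, on the lid's axis; z up. Inner lid: round, white plastic, about 60 g; the band is a disc 58 mm across, 14 mm tall. Fully seated, the band's underside rests on the mouth's rim and this point is 7 mm above the rim. Lifted by its band, it carries the outer lid, which rests on it.
- inner_lid: The inner lid; origin at the centre of the underside of its plug, 17 mm below the band's centre. The plug below the band is 10 mm deep, 43 mm across (38 mm at its tapered foot), and hangs loosely in a mouth. Above the band a boss, 33 mm across and 8 mm tall, goes into the outer lid.
- outer_lid_knob (a point): Centre of the outer lid's knob, half-way up, on the axis; z up. The knob is black, round and upright, 18 mm across, 26 mm tall, on an aluminium cap 46 mm across, 14 mm tall; the outer lid weighs about 70 g. Nested, this point is 34 mm above the centre of the inner lid's band.
- outer_lid: The outer lid; origin at the centre of the cap's underside, 27 mm below the knob's centre. It sits loosely over the inner lid's boss (no catch, 2.5 mm play all round), its rim on top of the band.
- wide_canister: Bystander: open steel canister, wide and low, 90 mm across, 60 mm high. Origin at the centre of its underside.
- closed_canister: Bystander: closed steel canister, 76 mm across, 85 mm high with its knob. Origin at the centre of its underside.
- pill_jar: Bystander: amber jar, 48 mm across, 70 mm high, between the canister and the lid rest. Origin at the centre of its underside.
- ampoule_carton: Bystander: flat carton, 60 x 100 x 35 mm. Origin at the centre of its underside.
- saline_bottle: Bystander: white bottle, 52 mm across, 90 mm high. Origin at the centre of its underside.
- stapler: Bystander: stapler, 120 x 30 x 35 mm, lying flat. Origin at the centre of its underside.
Things that resemble listed ones, but are neither listed nor needed, are in the scene too. Leave any purple or yellow look-alike of the outer_lid alone. What is shaped like the part that bears lid_rest_mouth but yellow is not meant.

How it is judged (in metres and radians):
On the way, in this order (a step that is already met when the one before it is completed fails the run):
1. the double lid is lifted off its rest as one piece, held by the inner lid (horizontal distance between outer_lid_knob and inner_lid_band below 0.006 m and z of outer_lid_knob in the frame of inner_lid_band below 0.037 m and z of inner_lid_band in the frame of lid_rest_mouth above 0.027 m and contact force between the fingers and inner_lid above 0.5 N), for 0.1 s.
2. the double lid, still nested, is fully seated on the canister and let go of (horizontal distance between outer_lid_knob and inner_lid_band below 0.006 m and z of outer_lid_knob in the frame of inner_lid_band below 0.037 m and horizontal distance between inner_lid_band and canister_mouth below 0.005 m and z of inner_lid_band in the frame of canister_mouth between 0.005 and 0.009 m and angle between the z axis of inner_lid_band and the z axis of canister_mouth, either way round below 0.08 rad and contact force between the fingers and inner_lid below 0.05 N and linear speed of inner_lid below 0.02 m/s), for 0.1 s.
3. the outer lid alone is lifted clear, the inner lid staying seated (horizontal distance between inner_lid_band and canister_mouth below 0.005 m and z of inner_lid_band in the frame of canister_mouth between 0.005 and 0.009 m and angle between the z axis of inner_lid_band and the z axis of canister_mouth, either way round below 0.08 rad and z of outer_lid_knob in the frame of inner_lid_band above 0.054 m and contact force between the fingers and outer_lid above 0.5 N), for 0.1 s.
At the end, for the whole second after the job is handed in: Canister upright, within 25 mm of its start; inner lid untouched, at rest and fully seated in it (5 mm off-centre, 2 mm in height, 0.08 rad); outer lid held still in the fingers, level within 15 degrees, 55 to 215 mm above its nested place and within 40 mm of the canister's axis (horizontal distance between inner_lid_band and canister_mouth below 0.005 m and z of inner_lid_band in the frame of canister_mouth between 0.005 and 0.009 m and angle between the z axis of inner_lid_band and the z axis of canister_mouth, either way round below 0.08 rad and linear speed of inner_lid below 0.02 m/s and contact force between each of the fingers, outer_lid and inner_lid below 0.05 N and z of outer_lid_knob in the frame of inner_lid_band between 0.089 and 0.249 m and horizontal distance between outer_lid_knob and canister_mouth below 0.04 m and angle between outer_lid_knob's own z axis and vertical below 0.26 rad and linear speed of outer_lid below 0.03 m/s and contact force between the fingers and outer_lid above 0.5 N and angle between canister_mouth's own z axis and vertical below 0.05 rad and distance of canister from where it was at the start of the episode below 0.025 m); the arm keeps its last pose, push and grip.
It fails at once if the outer lid comes off while the inner lid is not fully seated in the canister, or the inner lid is unseated afterwards (distance between outer_lid_knob and inner_lid_band above 0.042 m and not (horizontal distance between inner_lid_band and canister_mouth below 0.005 m and z of inner_lid_band in the frame of canister_mouth between 0.004 and 0.01 m and angle between the z axis of inner_lid_band and the z axis of canister_mouth, either way round below 0.08 rad)).
It fails at once if the inner lid is pulled about once the outer lid is off it (distance between outer_lid_knob and inner_lid_band above 0.046 m and linear speed of inner_lid above 0.08 m/s).
It fails at once if the double lid is dropped (falls out of the fingers by more than about 5 mm) (contact force between the fingers and inner_lid below 0.01 N and linear speed of inner_lid above 0.32 m/s).
It fails at once if the canister is knocked or tipped (angle between canister_mouth's own z axis and vertical above 0.2 rad or distance of canister from where it was at the start of the episode above 0.03 m).
It fails at once if a bystander is disturbed (moved over 20 mm) (distance of any of wide_canister, closed_canister, pill_jar, ampoule_carton, saline_bottle, stapler from where it was at the start of the episode above 0.02 m).
It also fails if it takes over 48 s, if anything falls off the work surface, if the arm or the gripper's body presses on something with over 40 N, if the wrist force passes 120 N, or if a joint passes its speed limit or range.

## Robot

A 6-joint arm with a two-finger parallel gripper is mounted at the origin on the work surface. World frame = base frame: x ahead of the robot, y to its left, z up, the work surface at z = 0. Lengths are in m, angles in degrees, forces in N, time in s.
With the tool pointing down it reaches from about 0.375 to 0.9 m from the base axis. Payload 3.1 kg.
Tool frame: the origin (TCP) lies at the centre of the arm's flange, where the gripper is bolted on; the fingertips stand 182 mm ahead of it and the grasp point (between the pads) lies bot.grip_point_offset ahead of it (bot.grip_point_offset is the distance from the TCP to the grasp point, in m); x points along the fingers, z is the direction in which the jaws open and shut, and the axes are right-handed (so a half turn about x gives the same grasp; the last joint's range is limited). The gripper opens to 87 mm and grips with 3 to 60 N. Pads are 19 mm wide; open, the fingers measure 117 mm over their backs; the gripper's body (75 mm by 190 mm) begins 51 mm behind the grasp point.
Start: joints at [56.064, 30.224, 82.088, -0, 67.689, -10.227], TCP at [0.251, 0.572, 0.405] pointing down, gripper open.
Joint ranges: [-176.69, 176.69], [-43.24, 126.21], [12.49, 139.97], [-82, 262], [0, 151.66], [-163.58, 163.58]. Speed limits (degrees/s): [159.86, 159.86, 180, 180, 180, 180].

## Interface

Orientations are given as a 3x3 rotation matrix whose columns are the frame's x, y, z axes.
In Python, from rig import bot gives the robot as it stands.
- The arm moves only by the tool step_arm, never from a script. Its argument "motion" is a list that holds one entry, the list of rows, each a list of 7 numbers: the turn, a rotation vector about the world's x, y, z in degrees, then the shift along the world's x, y, z in mm, then the finger opening in mm, from 0 to 87. A call has 1 to 12 rows; each row is the pose to reach, as a shift and turn from the pose commanded when the call began; what a row does not reach only later rows make up. A row lasts 1/12 s, in which the tool goes at most 41.7 mm and 7.16 degrees, less where a joint would pass 70% of its speed; a pose out of reach is approached as far as the arm can. A call with a gripper value outside its range is refused whole. The fingers move at their own pace and stop on an object; the grip force is fixed at half the most. Time passes only in rows, so rows that repeat a pose let the fingers close. It gives the time, the measured TCP pose, the force and the opening at its end, in the units of the state.
- bot.read_state(): the state, without advancing time (a new reading comes with each control period).
- bot.capture(name): name is "scene" or "top" or "wrist"; returns a dict with "frame" (400x640x3 uint8, red, green, blue), "range_z" (400x640 float32, m along the optical axis (not along the pixel's ray), 0 where there is no reading), "fx", "fy", "cx", "cy" (pixels), "cam_to_world" (4x4, takes a point from camera to world coordinates). Camera axes: x right, y down, z forward; pixel columns grow to the right and rows downward; lengths in m; the calibration is good to about 2 mm. A picture is of the moment at which its call begins.
- bot.hand_in(): hands the job in, once; it reports no verdict.
The state is a dict: "time_s": time; "joint_positions": joint angles; "qvel": joint speeds; "tau": joint torques, N m; "position": TCP position; "tcp_rot": TCP orientation; "force": force on the tool from outside, world axes, zero at the start; "moment": the same for the moment, N m; "opening": opening from 0.0 (shut) to 1.0 (fully open).
Only numpy, scipy, OpenCV 4.12 (cv2) and the standard library are available. Lean on these libraries where they do the work, as an engineer would, in place of code of your own. Each camera call takes 0.05 s, during which the arm holds its last target.

## Working session

There is one attempt and no reset: what is moved stays moved. The work goes in short steps, Python scripts to look and compute and a tool call to move; the robot and the scene stay as the last step left them, time stands still between calls to the robot, and variables do not carry over. Pictures are saved under pics/ and viewed, and the job is handed in when it is done.

Besides the shell and the picture viewer there is one more tool, called by a JSON object that holds its "name" and its "arguments", one argument or row to a line. step_arm: Moves the arm, as the interface text tells. Its arguments: {"type":"object","properties":{"motion":{"type":"array"}},"required":["motion"]}

```bash
ls; mkdir -p pics; python3 - <<'E'
from rig import bot
import cv2, numpy as np
s=bot.read_state();print({k:np.round(v,3).tolist() for k,v in s.items()},bot.grip_point_offset)
for n in("scene","top","wrist"):
    c=bot.capture(n);cv2.imwrite(f"pics/{n}0.png",c["frame"][:,:,::-1]);np.savez(f"{n}0.npz",**c)
    print(n,c["fx"],c["cx"],c["cy"],np.round(c["cam_to_world"],3).tolist())
E
```

```text
pics
{'time_s': 0.0, 'joint_positions': [56.063, 30.279, 82.156, -0.002, 67.689, -10.226], 'qvel': [-0.037, 0.005, 0.036, -0.025, 0.083, -0.014], 'tau': [0.0, -44.004, -17.659, 0.063, 0.058, -0.0], 'position': [0.251, 0.572, 0.404], 'tcp_rot': [[-0.001, -0.916, 0.402], [-0.002, 0.402, 0.916], [-1.0, 0.0, -0.002]], 'force': [0.006, -0.378, 0.314], 'moment': [0.004, -0.04, -0.004], 'opening': 1.002} 0.1635
scene 385.05120881914 322.25457054523014 202.60744027261478 [[-0.797, 0.329, -0.507, 1.099], [0.604, 0.451, -0.657, 0.65], [0.013, -0.83, -0.558, 0.625], [0.0, 0.0, 0.0, 1.0]]
top 461.66008927095675 323.06759042247927 202.13451659021166 [[0.011, -0.992, 0.126, 0.433], [-1.0, -0.011, -0.004, 0.014], [0.005, -0.126, -0.992, 1.197], [0.0, 0.0, 0.0, 1.0]]
wrist 298.6576963426973 319.98121693502713 200.73064045376765 [[0.403, 0.878, 0.259, 0.18], [0.915, -0.386, -0.116, 0.603], [-0.002, 0.284, -0.959, 0.383], [0.0, 0.0, 0.0, 1.0]]
```

View pics/scene0.png

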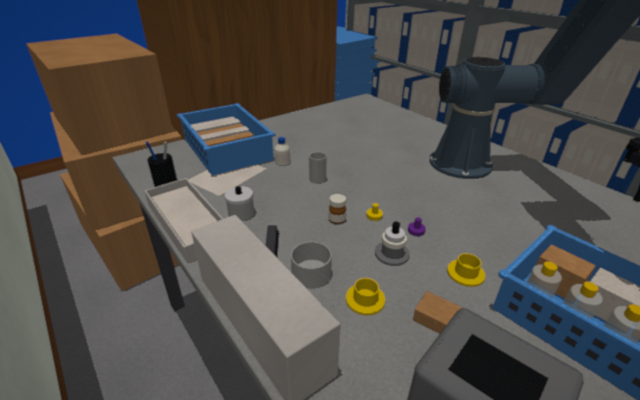

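View pics/top0.png

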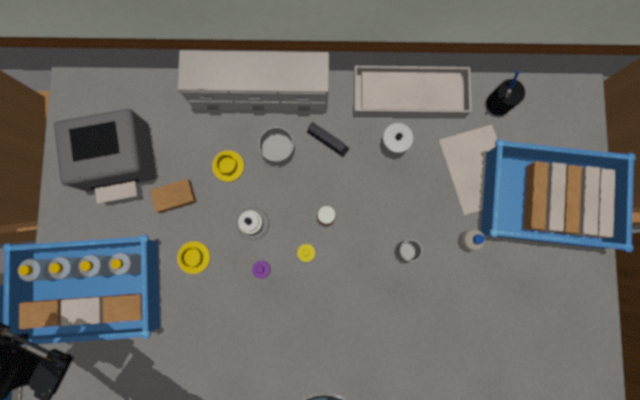

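View pics/wrist0.png

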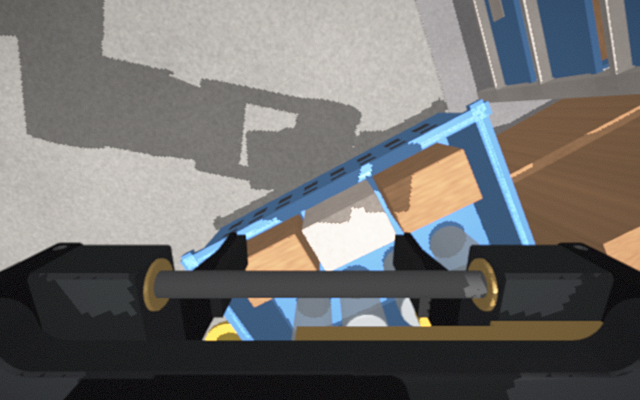

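```bash
cat > h.py <<'E'
import numpy as np, cv2
def ray(c,u,v,z):
    T=c["cam_to_world"];d=T[:3,:3]@np.array([(u-c["cx"])/c["fx"],(v-c["cy"])/c["fy"],1.]);o=T[:3,3]
    return o+d*(z-o[2])/d[2]
def cloud(c):
    v,u=np.mgrid[:400,:640];z=c["range_z"];P=np.stack([(u-c["cx"])/c["fx"]*z,(v-c["cy"])/c["fy"]*z,z],-1)
    T=c["cam_to_world"];W=P@T[:3,:3].T+T[:3,3];W[z==0]=np.nan;return W
def fitc(p):
    A=np.c_[2*p,np.ones(len(p))];s=np.linalg.lstsq(A,(p**2).sum(1),rcond=None)[0];return s[:2],np.sqrt(s[2]+s[:2]@s[:2])
E
python3 - <<'E'
from h import *
c=np.load("top0.npz");f=c["frame"][:,:,::-1];s=np.load("scene0.npz");g=s["frame"][:,:,::-1]
W=cloud(c)
for n,(u,v) in dict(lid=(250,222),can=(408,251),jar=(326,215)).items():
    Z=W[v-22:v+22,u-22:u+22,2]
    print(n,ray(c,u,v,.085).round(3),np.nanmax(Z)); 
    print((1000*Z[::2,::2]).round().astype(int)[3:-3])
a=[cv2.resize(f[v-25:v+25,u-25:u+25],(390,390),interpolation=cv2.INTER_CUBIC) for u,v in((250,222),(408,251))]
cv2.imwrite("pics/z1.png",np.hstack(a))
a=[cv2.resize(g[v-30:v+30,u-30:u+30],(390,390),interpolation=cv2.INTER_CUBIC) for u,v in((394,243),(318,168))]
cv2.imwrite("pics/z2.png",np.hstack(a))
E
```

```text
lid [0.523 0.186 0.085] 0.09787175485815469
[[                  -4                   -4                    2
                    -2                    2                   -5
                     0                   -1                    0
                    -4                   -4                   -4
                     0                    2                   -1
                    -1                    1                   -4
                     0                   -5                    4
                     1]
 [                   4                   -5                    1
                    -2                   -4                   -4
                     4                   -2                   -4
                     4                   -3                    5
                     8                    5                    8
                    -1                    1                    0
                     1                    1                    0
                     1]
 [                  -3                    1                   -2
                     3           
[... 14829 characters left out ...]
     2
                     0                   -1                   -3
                     0                   -3                   -3
                    -1]
 [                   1                    2                   -2
                     2                   -3                   -6
                    -5                   -3                   -3
                    -1                   -2                   -2
                     2                    3                   -4
                    -3                    0                    1
                     1                   -3                   -1
                     1]]<stdin>:7: RuntimeWarning: invalid value encountered in cast
```

View pics/z1.png

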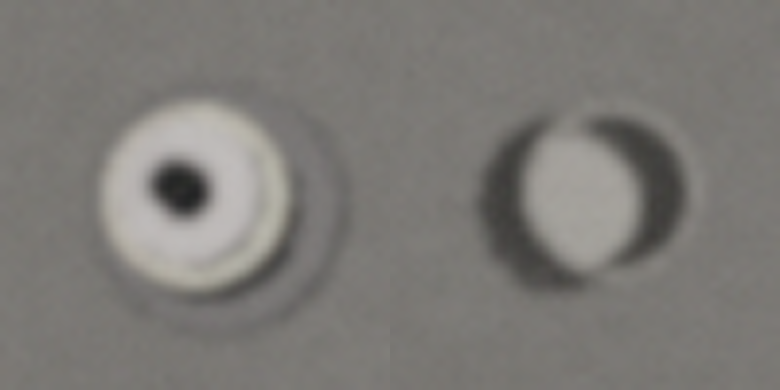

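View pics/z2.png

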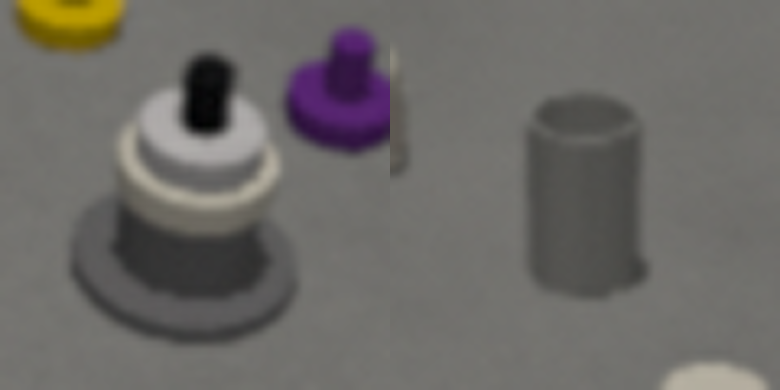

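```bash
python3 - <<'E'
from h import *
for n,boxes in dict(top=dict(lid=(250,222,22),can=(408,251,25)),scene=dict(lid=(394,243,25),can=(318,168,28))).items():
    c=np.load(n+"0.npz");W=cloud(c)
    for k,(u,v,r) in boxes.items():
        P=W[v-r:v+r,u-r:u+r].reshape(-1,3);P=P[~np.isnan(P[:,0])]
        lo,hi=(.047,.06) if k=="lid" else (.078,.092)
        Q=P[(P[:,2]>lo)&(P[:,2]<hi)][:,:2]
        for _ in range(3):
            ce,R=fitc(Q);e=abs(np.hypot(*(Q-ce).T)-R);Q=Q[e<max(.004,np.percentile(e,70))]
        print(n,k,ce.round(4),R.round(4),len(Q))
        if k=="lid":
            for lo,hi in((.062,.075),(.085,.1)):
                Q=P[(P[:,2]>lo)&(P[:,2]<hi)];print("  ",Q.mean(0).round(4),len(Q))
E
```

```text
top lid [0.5263 0.1912] 0.0262 157
   [0.5254 0.1898 0.0673] 217
   [0.5259 0.1904 0.0931] 48
top can [ 0.4598 -0.2029] 0.0253 94
scene lid [0.5301 0.1913] 0.026 130
   [0.5349 0.1959 0.0677] 177
   [0.5317 0.193  0.0916] 48
scene can [ 0.4634 -0.202 ] 0.0252 83
```

{"name": "step_arm", "arguments": {
  "motion": [
    [[0,0,0,23,-32,-4,87],[0,0,0,46,-64,-8,87],[0,0,0,68,-96,-12,87],[0,0,0,90,-128,-16,87],[0,0,0,113,-160,-20,87],[0,0,0,135,-192,-23,87],[0,0,0,158,-224,-26,87],[0,0,0,180,-256,-30,87],[0,0,0,203,-288,-33,87],[0,0,0,225,-320,-36,87],[0,0,0,248,-352,-38,87],[0,0,0,269,-382,-40,87]]
  ]
}}

```text
time_s: 1.15
position: [0.5212, 0.1882, 0.3644]
tcp_rot: [[-0.0, -0.915, 0.403], [-0.0, 0.403, 0.915], [-1.0, 0.0, -0.0]]
force: [0.6, 0.6, -0.2]
opening: 1.001
```

```bash
python3 - <<'E'
from rig import bot
from h import *
c=bot.capture("wrist");np.savez("w1.npz",**c);cv2.imwrite("pics/w1.png",c["frame"][:,:,::-1])
print(bot.read_state()["position"])
W=cloud(c)
ok=(abs(W[...,0]-.526)<.045)&(abs(W[...,1]-.191)<.045)
for lo,hi in((.048,.060),(.063,.074),(.085,.1)):
    m=ok&(W[...,2]>lo)&(W[...,2]<hi);v,u=np.nonzero(m);print(lo,W[m].mean(0).round(4),len(u),u.min(),u.max(),v.min(),v.max())
E
```

```text
[0.52552224 0.18372537 0.36438598]
0.048 [0.5189 0.194  0.0532] 744 297 353 170 224
0.063 [0.526  0.1912 0.0671] 1284 302 348 179 224
0.085 [0.5276 0.1907 0.0924] 332 316 335 199 220
```

View pics/w1.png

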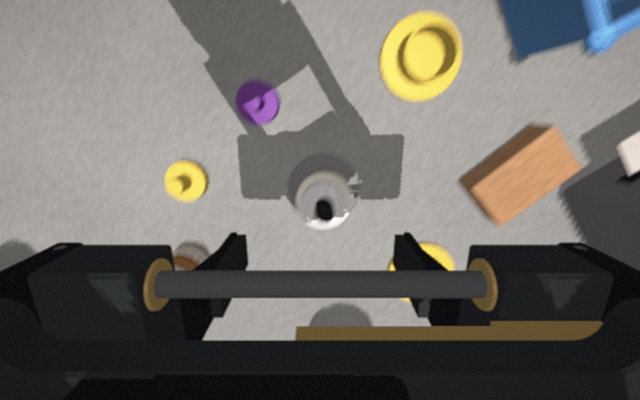

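{"name": "step_arm", "arguments": {
  "motion": [
    [[0,0,0,0,0,0,87],[0,0,0,0,0,0,87],[0,0,0,0,0,0,87],[0,0,0,0,0,0,87]]
  ]
}}

```text
time_s: 1.53
position: [0.5193, 0.1914, 0.3647]
tcp_rot: [[-0.001, -0.916, 0.4], [0.0, 0.4, 0.916], [-1.0, 0.001, -0.0]]
force: [0.5, 0.5, 0.2]
opening: 1.0
```

```bash
python3 - <<'E'
from rig import bot
from h import *
c=bot.capture("wrist");np.savez("w2.npz",**c)
s=bot.read_state();print(s["position"],s["tcp_rot"])
W=cloud(c)
ok=(abs(W[...,0]-.526)<.045)&(abs(W[...,1]-.191)<.045)
for lo,hi in((.048,.060),(.063,.074),(.085,.1)):
    m=ok&(W[...,2]>lo)&(W[...,2]<hi);v,u=np.nonzero(m);print(lo,W[m].mean(0).round(4),len(u),u.min(),u.max(),v.min(),v.max())
f=c["frame"][:,:,::-1]
cv2.imwrite("pics/w2.png",cv2.resize(f[150:250,250:400],(780,520),interpolation=cv2.INTER_CUBIC))
E
```

```text
[0.51929047 0.19147412 0.36475695] [[-6.36186225e-04 -9.16474290e-01  4.00093077e-01]
 [ 7.60621677e-05  4.00093112e-01  9.16474493e-01]
 [-9.99999795e-01  6.13480394e-04 -1.84824706e-04]]
0.048 [0.5185 0.1945 0.0532] 737 295 350 173 227
0.063 [0.526  0.1913 0.0671] 1270 300 346 182 227
0.085 [0.5276 0.1907 0.0924] 327 313 332 203 223
```

View pics/w2.png

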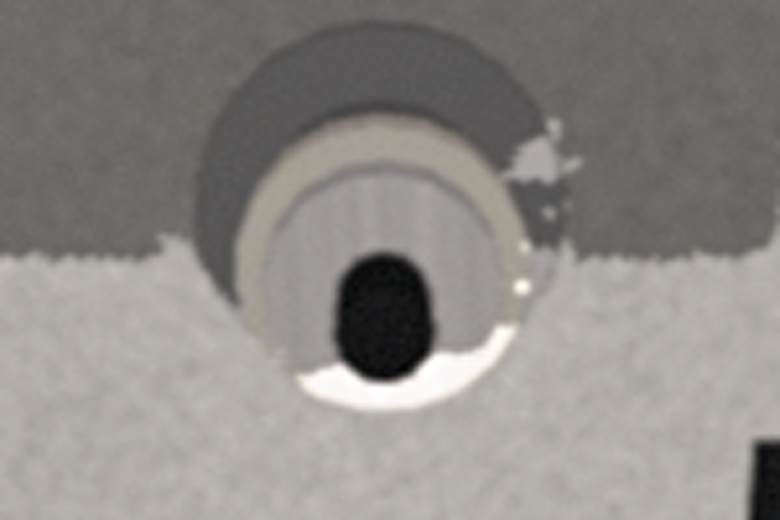

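{"name": "step_arm", "arguments": {
  "motion": [
    [[0,0,0,4,0,-12,87],[0,0,0,7,0,-30,87],[0,0,0,7,0,-50,87],[0,0,0,7,0,-70,87],[0,0,0,7,0,-90,87],[0,0,0,7,0,-105,87],[0,0,0,7,0,-112,87],[0,0,0,7,0,-112,87],[0,0,0,7,0,-112,87]]
  ]
}}

```text
time_s: 2.33
position: [0.5272, 0.1907, 0.2524]
tcp_rot: [[-0.001, -0.916, 0.401], [-0.0, 0.401, 0.916], [-1.0, 0.0, -0.0]]
force: [0.0, -0.1, 0.1]
opening: 0.997
```

```bash
python3 - <<'E'
from rig import bot
from h import *
c=bot.capture("wrist");np.savez("w3.npz",**c)
s=bot.read_state();print(s["position"],s["force"])
W=cloud(c)
ok=(abs(W[...,0]-.526)<.045)&(abs(W[...,1]-.191)<.045)
for lo,hi in((.048,.060),(.063,.074),(.085,.1)):
    m=ok&(W[...,2]>lo)&(W[...,2]<hi);v,u=np.nonzero(m);print(lo,W[m].mean(0).round(4),len(u),u.min(),u.max(),v.min(),v.max())
f=c["frame"][:,:,::-1]
cv2.imwrite("pics/w3.png",f)
c=bot.capture("scene");cv2.imwrite("pics/s3.png",cv2.resize(c["frame"][150:300,310:510,::-1],(800,600)))
E
```

```text
[0.52748665 0.19064031 0.2531085 ] [-0.5829905  -0.08867073  0.90898336]
0.048 [0.5151 0.1963 0.0533] 1694 277 364 196 266
0.063 [0.5226 0.1922 0.0674] 3013 228 399 212 269
0.085 [0.5187 0.185  0.092 ] 1223 211 412 243 269
```

View pics/w3.png

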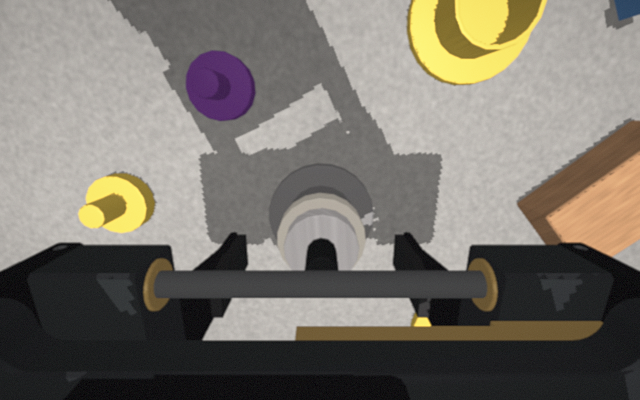

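View pics/s3.png

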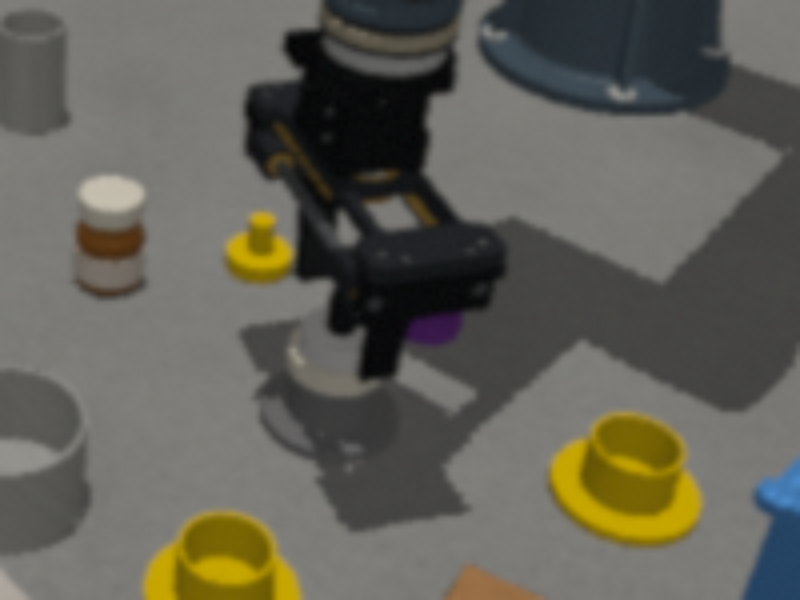

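{"name": "step_arm", "arguments": {
  "motion": [
    [[0,0,0,0,0,-10,87],[0,0,0,0,0,-22,87],[0,0,0,0,0,-32,87],[0,0,0,0,0,-39,87],[0,0,0,0,0,-41,87],[0,0,0,0,0,-41,87],[0,0,0,0,0,-41,87]]
  ]
}}

```text
time_s: 3.02
position: [0.5274, 0.1903, 0.2117]
tcp_rot: [[0.0, -0.916, 0.402], [0.0, 0.402, 0.916], [-1.0, -0.0, 0.0]]
force: [-0.1, -0.5, 0.2]
opening: 1.005
```

```bash
python3 - <<'E'
from rig import bot
from h import *
s=bot.read_state();print(s["position"],s["force"],s["opening"])
c=bot.capture("wrist");cv2.imwrite("pics/w4.png",c["frame"][:,:,::-1])
c=bot.capture("scene");cv2.imwrite("pics/s4.png",cv2.resize(c["frame"][175:275,330:460,::-1],(780,600)))
E
```

```text
[0.52737052 0.19025931 0.2117232 ] [-0.09157791 -0.54825291  0.23856425] 1.004707940263762
```

View pics/w4.png

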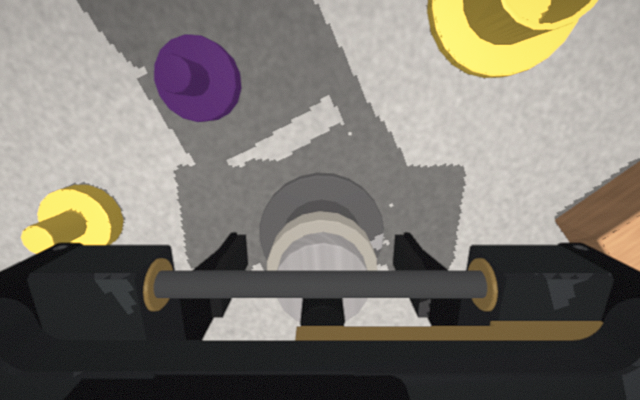

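View pics/s4.png

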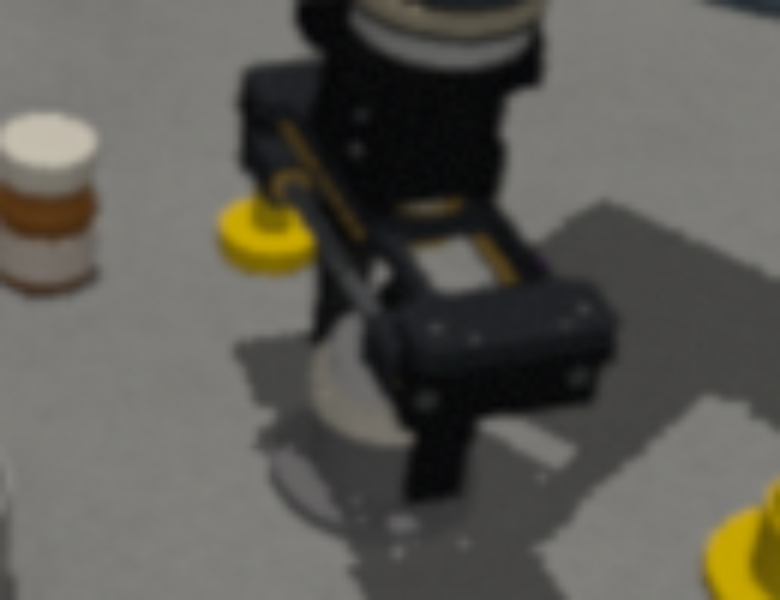

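{"name": "step_arm", "arguments": {
  "motion": [
    [[0,0,0,0,0,0,75],[0,0,0,0,0,0,68],[0,0,0,0,0,0,62],[0,0,0,0,0,0,58],[0,0,0,0,0,0,54],[0,0,0,0,0,0,50],[0,0,0,0,0,0,50],[0,0,0,0,0,0,50],[0,0,0,0,0,0,50]]
  ]
}}

```text
time_s: 3.87
position: [0.5273, 0.1903, 0.2118]
tcp_rot: [[0.0, -0.916, 0.402], [0.0, 0.402, 0.916], [-1.0, -0.0, 0.0]]
force: [-0.9, -0.2, 1.2]
opening: 0.657
```

{"name": "step_arm", "arguments": {
  "motion": [
    [[0,0,0,0,0,2,50],[0,0,0,0,0,6,50],[0,0,0,0,0,14,50],[0,0,0,0,0,24,50],[0,0,0,0,0,36,50],[0,0,0,0,0,48,50],[0,0,0,0,0,60,50],[0,0,0,0,0,72,50],[0,0,0,0,0,82,50],[0,0,0,0,0,88,50],[0,0,0,0,0,90,50],[0,0,0,0,0,90,50]]
  ]
}}

```text
time_s: 4.87
position: [0.5273, 0.1902, 0.3025]
tcp_rot: [[0.001, -0.916, 0.402], [0.0, 0.402, 0.916], [-1.0, -0.001, 0.001]]
force: [-0.4, -0.3, -1.8]
opening: 0.654
```

```bash
python3 - <<'E'
from rig import bot
from h import *
s=bot.read_state();print(s["position"],s["force"],s["opening"])
c=bot.capture("wrist");cv2.imwrite("pics/w5.png",c["frame"][:,:,::-1])
c=bot.capture("scene");cv2.imwrite("pics/s5.png",cv2.resize(c["frame"][145:275,330:470,::-1],(646,600)))
E
```

```text
[0.52725767 0.19023329 0.30248268] [-0.40571108 -0.34200343 -1.84333778] 0.6535071383207035
```

View pics/w5.png

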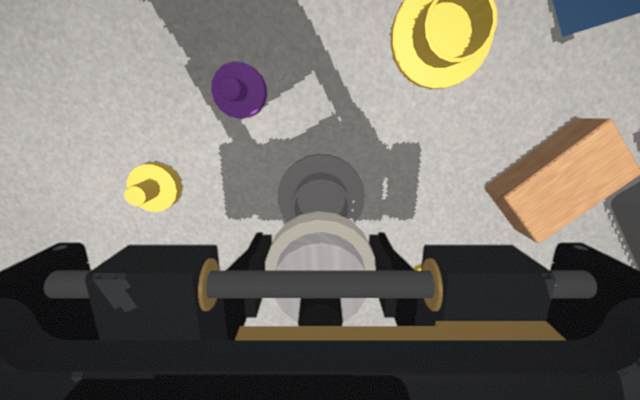

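View pics/s5.png

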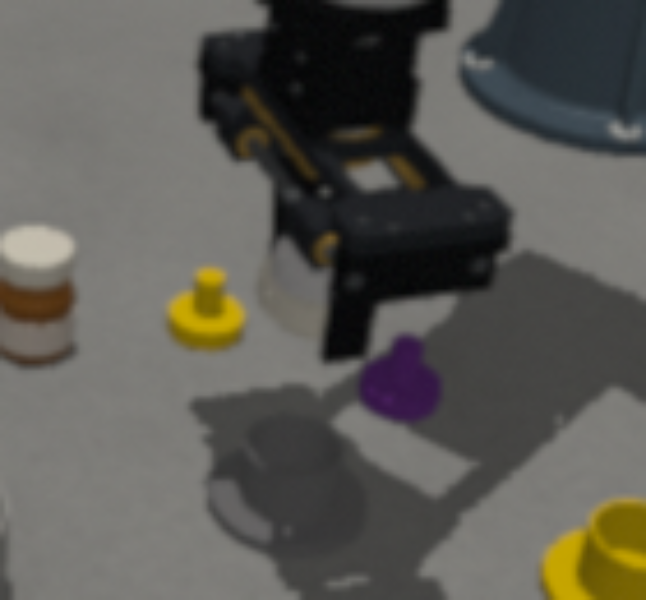

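{"name": "step_arm", "arguments": {
  "motion": [
    [[0,0,0,0,-3,1,50],[0,0,0,0,-9,2,50],[0,0,0,1,-18,4,50],[0,0,0,1,-30,6,50],[0,0,0,1,-45,8,50],[0,0,0,2,-63,9,50],[0,0,0,3,-84,10,50],[0,0,0,3,-108,10,50],[0,0,0,4,-132,10,50],[0,0,0,5,-156,10,50],[0,0,0,5,-180,10,50],[0,0,0,6,-204,10,50]]
  ]
}}

```text
time_s: 5.97
position: [0.5328, -0.0161, 0.3118]
tcp_rot: [[-0.0, -0.915, 0.403], [-0.0, 0.403, 0.915], [-1.0, 0.0, -0.0]]
force: [0.0, 0.5, -1.9]
opening: 0.654
```

{"name": "step_arm", "arguments": {
  "motion": [
    [[0,0,0,1,-24,0,50],[0,0,0,2,-48,0,50],[0,0,0,2,-72,0,50],[0,0,0,3,-96,0,50],[0,0,0,3,-120,0,50],[0,0,0,4,-142,0,50],[0,0,0,5,-161,0,50],[0,0,0,5,-179,0,50],[0,0,0,6,-194,0,50],[0,0,0,6,-206,0,50],[0,0,0,7,-215,0,50],[0,0,0,7,-221,0,50]]
  ]
}}

```text
time_s: 6.97
position: [0.5402, -0.236, 0.3118]
tcp_rot: [[0.0, -0.915, 0.403], [-0.0, 0.403, 0.915], [-1.0, -0.0, -0.0]]
force: [1.1, 0.4, -1.0]
opening: 0.658
```

{"name": "step_arm", "arguments": {
  "motion": [
    [[0,0,0,0,-3,0,50],[0,0,0,0,-5,0,50],[0,0,0,0,-5,0,50],[0,0,0,0,-5,0,50],[0,0,0,0,-5,0,50]]
  ]
}}

```text
time_s: 7.38
position: [0.5403, -0.239, 0.3117]
tcp_rot: [[-0.0, -0.916, 0.401], [0.0, 0.401, 0.916], [-1.0, 0.001, 0.0]]
force: [-0.0, -0.3, -0.8]
opening: 0.654
```

```bash
python3 - <<'E'
from rig import bot
from h import *
c=bot.capture("wrist");np.savez("w6.npz",**c);cv2.imwrite("pics/w6.png",c["frame"][:,:,::-1])
s=bot.read_state();print(s["position"],s["force"],s["opening"])
t=bot.capture("top");np.savez("t6.npz",**t);cv2.imwrite("pics/t6.png",cv2.resize(t["frame"][200:300,360:480,::-1],(720,600)))
for n,c in(("w",c),("t",t)):
    W=cloud(c)
    Q=W[(abs(W[...,0]-.461)<.032)&(abs(W[...,1]+.202)<.032)&(W[...,2]>.078)&(W[...,2]<.092)][:,:2]
    for _ in range(3):
        ce,R=fitc(Q);e=abs(np.hypot(*(Q-ce).T)-R);Q=Q[e<max(.003,np.percentile(e,70))]
    print(n,ce.round(4),R.round(4),len(Q))
E
```

```text
[ 0.5402831  -0.23906084  0.31173346] [ 0.3386214  -0.02567327 -2.06856039] 0.659217267125171
w [ 0.4624 -0.204 ] 0.025 1351
t [ 0.4597 -0.2031] 0.0255 44
```

View pics/w6.png

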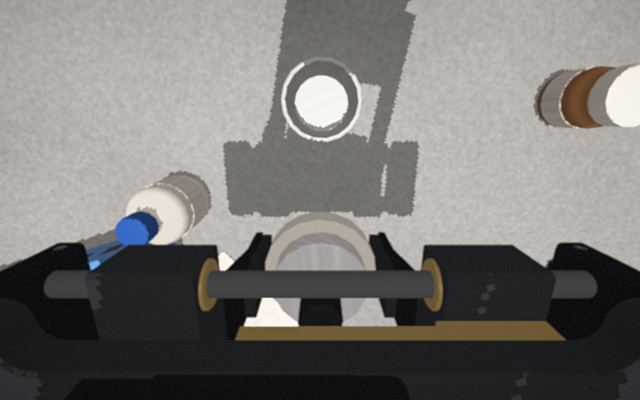

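View pics/t6.png

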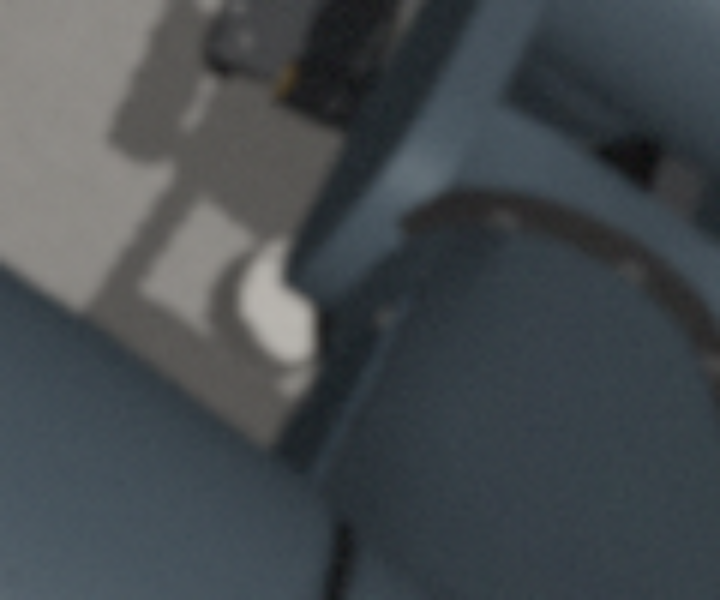

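```bash
python3 - <<'E'
from h import *
c=np.load("w6.npz");W=cloud(c);f=c["frame"]
# inner rim edge: bright ring
g=cv2.cvtColor(f,cv2.COLOR_RGB2GRAY).astype(float)
def radial(u0,v0,r0,r1,ths,sign):
    out=[]
    for t in ths:
        r=np.arange(r0,r1,.25);x=(u0+r*np.cos(t)).astype(np.float32);y=(v0+r*np.sin(t)).astype(np.float32)
        p=cv2.remap(g.astype(np.float32),x[None],y[None],cv2.INTER_LINEAR)[0];d=np.gradient(cv2.GaussianBlur(p[None],(9,1),0)[0])*sign
        k=d.argmax();out.append((x[k],y[k]))
    return np.array(out)
th=np.linspace(0,2*np.pi,72,endpoint=False)
for name,a,b,s in(("inner dark->bright",30,40,1),):
    p=radial(321,99,a,b,th,s);q=np.array([ray(c,u,v,.085)[:2] for u,v in p])
    for _ in range(4):
        ce,R=fitc(q);e=abs(np.hypot(*(q-ce).T)-R);q=q[e<=max(.0008,np.percentile(e,85))]
    print(name,ce.round(4),R.round(4),len(q),e.max())
# held band: points at top face
m=(W[...,2]>.146)&(W[...,2]<.160)&(np.hypot(W[...,0]-.54,W[...,1]+.239)<.034)
m=cv2.morphologyEx(m.astype(np.uint8),cv2.MORPH_OPEN,np.ones((3,3)))
v,u=np.nonzero(m);print(len(u),u.min(),u.max(),v.min(),v.max(),np.median(W[m>0][:,2]))
top=[(uu,v[u==uu].min()-.5) for uu in range(275,368) if (u==uu).any()]
q=np.array([ray(c,a,b,.154)[:2] for a,b in top])
ce,R=fitc(q);print("band",ce.round(4),R.round(4))
from scipy.optimize import least_squares
r=least_squares(lambda x:np.hypot(*(q-x).T)-.029,[.54,-.239],loss="soft_l1",f_scale=.0005);print(r.x.round(4),np.abs(r.fun).mean())
E
```

```text
inner dark->bright [ 0.4625 -0.2037] 0.0237 72 0.0003974577374364907
2869 254 385 215 269 0.15298927586084124
band [ 0.5379 -0.2381] 0.0274
[ 0.5395 -0.2388] 0.0002625828491304605
```

{"name": "step_arm", "arguments": {
  "motion": [
    [[0,0,0,-4,2,0,50],[0,0,0,-12,5,0,50],[0,0,0,-24,11,0,50],[0,0,0,-38,17,0,50],[0,0,0,-52,24,-4,50],[0,0,0,-64,29,-8,50],[0,0,0,-72,33,-12,50],[0,0,0,-77,35,-16,50],[0,0,0,-78.5,35.5,-20,50],[0,0,0,-78.5,35.5,-24,50],[0,0,0,-78.5,35.5,-24,50],[0,0,0,-78.5,35.5,-24,50]]
  ]
}}

```text
time_s: 8.48
position: [0.4624, -0.2047, 0.2875]
tcp_rot: [[0.001, -0.916, 0.402], [-0.0, 0.402, 0.916], [-1.0, -0.001, -0.0]]
force: [-0.3, 0.4, -2.3]
opening: 0.654
```

```bash
python3 - <<'E'
from rig import bot
from h import *
c=bot.capture("wrist");np.savez("w7.npz",**c);cv2.imwrite("pics/w7.png",c["frame"][:,:,::-1])
s=bot.read_state();print(s["position"],s["force"],s["opening"])
t=bot.capture("scene");np.savez("s7.npz",**t);cv2.imwrite("pics/s7.png",cv2.resize(t["frame"][90:200,260:390,::-1],(709,600),interpolation=cv2.INTER_CUBIC))
E
```

```text
[ 0.46238536 -0.20467843  0.28766169] [-0.19808965  0.53790801 -1.34748061] 0.6598115383183769
```

View pics/w7.png

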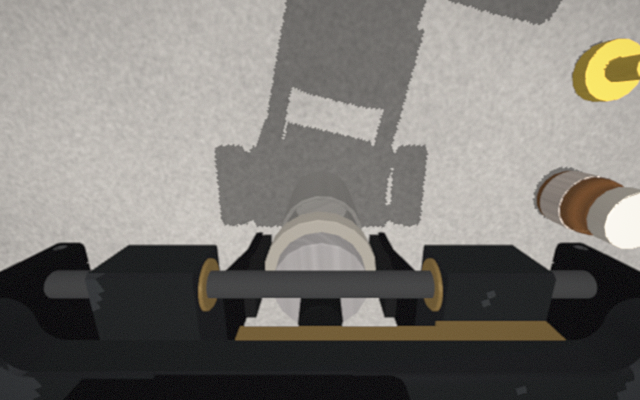

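View pics/s7.png

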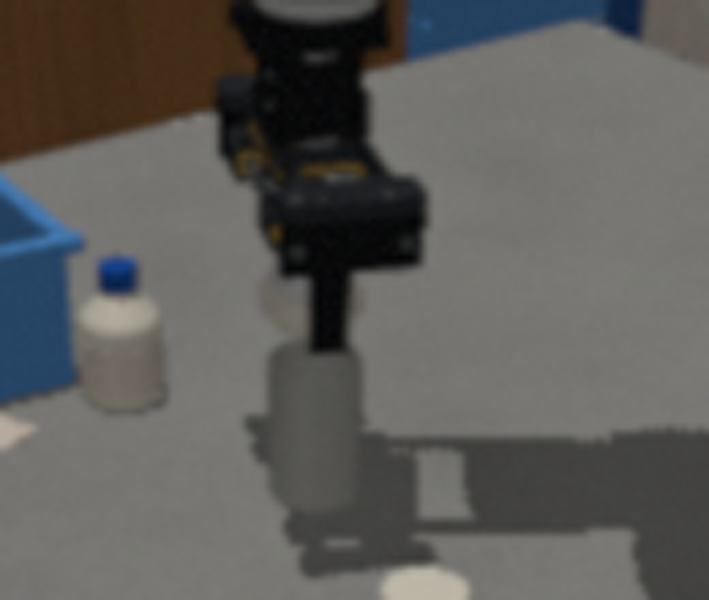

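{"name": "step_arm", "arguments": {
  "motion": [
    [[0,0,0,-0.7,1,-3,50],[0,0,0,-0.7,1,-7,50],[0,0,0,-0.7,1,-12,50],[0,0,0,-0.7,1,-16,50],[0,0,0,-0.7,1,-19,50],[0,0,0,-0.7,1,-21,50],[0,0,0,-0.7,1,-23,50],[0,0,0,-0.7,1,-25,50],[0,0,0,-0.7,1,-25,50]]
  ]
}}

```text
time_s: 9.33
position: [0.461, -0.2033, 0.2624]
tcp_rot: [[-0.0, -0.916, 0.402], [0.0, 0.402, 0.916], [-1.0, 0.001, 0.0]]
force: [-0.1, 1.3, -1.1]
opening: 0.656
```

```bash
python3 - <<'E'
from rig import bot
from h import *
s=bot.read_state();print(s["position"],s["force"],s["moment"],s["opening"])
t=bot.capture("scene");cv2.imwrite("pics/s8.png",cv2.resize(t["frame"][90:200,260:390,::-1],(709,600),interpolation=cv2.INTER_CUBIC))
E
```

```text
[ 0.46099047 -0.20325148  0.26239049] [-0.05582883  1.30834334 -1.10620545] [-0.01837553  0.00458466  0.04855984] 0.6558134459083383
```

View pics/s8.png

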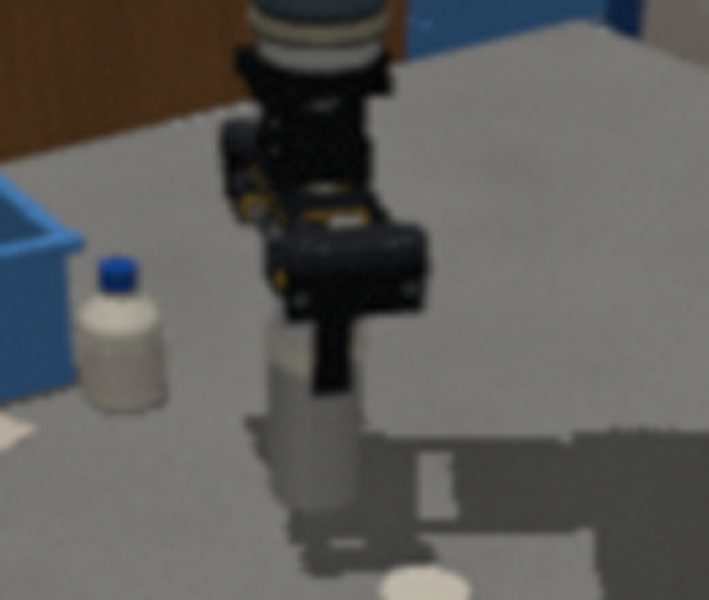

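{"name": "step_arm", "arguments": {
  "motion": [
    [[0,0,0,0,0,-1,50],[0,0,0,0,0,-2,50],[0,0,0,0,0,-3,50],[0,0,0,0,0,-4,50],[0,0,0,0,0,-4.6,50],[0,0,0,0,0,-5,50],[0,0,0,0,0,-5,50]]
  ]
}}

```text
time_s: 9.97
position: [0.461, -0.2033, 0.2577]
tcp_rot: [[-0.0, -0.916, 0.402], [0.0, 0.402, 0.916], [-1.0, 0.0, 0.0]]
force: [-0.9, -0.2, -0.8]
opening: 0.658
```

{"name": "step_arm", "arguments": {
  "motion": [
    [[0,0,0,0,0,-0.3,50],[0,0,0,0,0,-0.6,50],[0,0,0,0,0,-0.6,50]]
  ]
}}

```text
time_s: 10.22
position: [0.4611, -0.2033, 0.2571]
tcp_rot: [[-0.0, -0.916, 0.402], [0.0, 0.402, 0.916], [-1.0, 0.0, -0.0]]
force: [-0.1, 0.2, -0.9]
opening: 0.657
```

```bash
python3 - <<'E'
from rig import bot
from h import *
s=bot.read_state();print(s["position"],s["force"],s["moment"],s["opening"])
E
```

```text
[ 0.46105994 -0.20325097  0.25710133] [-0.14706821  0.19425101 -0.85560677] [-0.03919003 -0.01911055  0.00614372] 0.656944023388695
```

{"name": "step_arm", "arguments": {
  "motion": [
    [[0,0,0,0,0,-0.4,50],[0,0,0,0,0,-0.6,50],[0,0,0,0,0,-0.6,50]]
  ]
}}

```text
time_s: 10.47
position: [0.4611, -0.2033, 0.2568]
tcp_rot: [[0.0, -0.916, 0.402], [-0.0, 0.402, 0.916], [-1.0, -0.0, -0.0]]
force: [0.1, 0.4, 1.5]
opening: 0.661
```

{"name": "step_arm", "arguments": {
  "motion": [
    [[0,0,0,0,0,-0.3,50],[0,0,0,0,0,-0.5,50],[0,0,0,0,0,-0.5,50]]
  ]
}}

```text
time_s: 10.72
position: [0.4611, -0.2033, 0.2568]
tcp_rot: [[0.0, -0.916, 0.402], [-0.0, 0.402, 0.916], [-1.0, -0.001, -0.0]]
force: [-1.0, 0.4, 7.4]
opening: 0.656
```

{"name": "step_arm", "arguments": {
  "motion": [
    [[0,0,0,0,0,-0.3,50],[0,0,0,0,0,-0.4,50],[0,0,0,0,0,-0.4,50]]
  ]
}}

```text
time_s: 10.97
position: [0.4611, -0.2032, 0.2568]
tcp_rot: [[0.001, -0.916, 0.402], [-0.001, 0.402, 0.916], [-1.0, -0.001, -0.0]]
force: [-2.4, 0.2, 9.0]
opening: 0.66
```

```bash
python3 - <<'E'
from rig import bot
from h import *
s=bot.read_state();print(s["position"],s["force"],s["moment"],s["opening"])
E
```

```text
[ 0.46106228 -0.20324274  0.25676199] [-2.36770486  0.17359984  9.00933657] [ 0.22097606  0.25427408 -0.01696216] 0.660336108029069
```

{"name": "step_arm", "arguments": {
  "motion": [
    [[0,0,0,0,0,0.8,50],[0,0,0,0,0,0.8,57],[0,0,0,0,0,0.8,60],[0,0,0,0,0,0.8,64],[0,0,0,0,0,0.8,70],[0,0,0,0,0,0.8,78],[0,0,0,0,0,0.8,84],[0,0,0,0,0,0.8,84],[0,0,0,0,0,0.8,84],[0,0,0,0,0,0.8,84]]
  ]
}}

```text
time_s: 11.8
position: [0.4611, -0.2032, 0.2564]
tcp_rot: [[-0.0, -0.916, 0.402], [0.0, 0.402, 0.916], [-1.0, 0.0, 0.0]]
force: [-0.0, 0.0, -0.2]
opening: 0.953
```

```bash
python3 - <<'E'
from rig import bot
from h import *
s=bot.read_state();print(s["position"],s["force"],s["moment"],s["opening"])
c=bot.capture("wrist");cv2.imwrite("pics/w9.png",c["frame"][:,:,::-1])
t=bot.capture("scene");cv2.imwrite("pics/s9.png",cv2.resize(t["frame"][90:200,260:390,::-1],(709,600),interpolation=cv2.INTER_CUBIC))
E
```

```text
[ 0.46106344 -0.20324647  0.25636879] [-0.01448115  0.01005287 -0.1782024 ] [ 0.00912173 -0.00708355  0.06217162] 0.9527255138247684
```

View pics/w9.png

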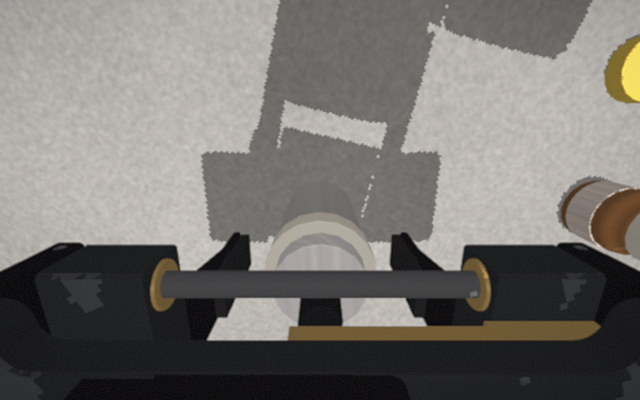

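View pics/s9.png

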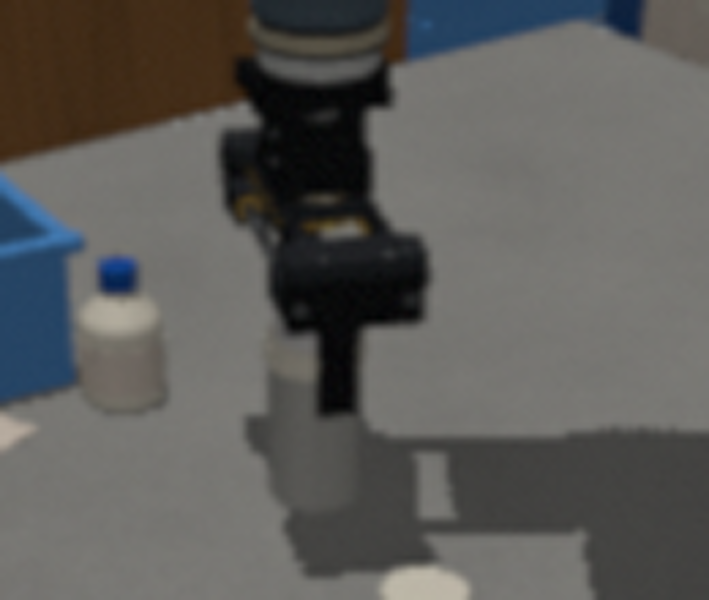

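{"name": "step_arm", "arguments": {
  "motion": [
    [[0,0,0,0,0,2,84],[0,0,0,0,0,6,84],[0,0,0,0,0,14,84],[0,0,0,0,0,24,84],[0,0,0,0,0,34,84],[0,0,0,0,0,46,84],[0,0,0,0,0,58,84],[0,0,0,0,0,66,84],[0,0,0,0,0,72,84],[0,0,0,0,0,74,84],[0,0,0,0,0,74,84],[0,0,0,0,0,74,84]]
  ]
}}

```text
time_s: 12.9
position: [0.4609, -0.2032, 0.3303]
tcp_rot: [[-0.0, -0.916, 0.402], [0.0, 0.402, 0.916], [-1.0, 0.0, 0.0]]
force: [0.4, -0.3, 0.6]
opening: 0.962
```

```bash
python3 - <<'E'
from rig import bot
from h import *
c=bot.capture("wrist");np.savez("w10.npz",**c);cv2.imwrite("pics/w10.png",cv2.resize(c["frame"][150:350,200:440,::-1],(720,600)))
s=bot.read_state();print(s["position"],s["force"],s["opening"])
t=bot.capture("scene");np.savez("s10.npz",**t);cv2.imwrite("pics/s10.png",cv2.resize(t["frame"][90:200,260:390,::-1],(709,600),interpolation=cv2.INTER_CUBIC))
W=cloud(c)
for lo,hi in((.093,.106),(.108,.119),(.128,.146)):
    Q=W[(np.hypot(W[...,0]-.461,W[...,1]+.2033)<.03)&(W[...,2]>lo)&(W[...,2]<hi)];print(lo,np.median(Q,0).round(4),len(Q))
E
```

```text
[ 0.46088728 -0.2031255   0.33004973] [ 0.12527928 -1.90406096  0.09231281] 0.9640719153448667
0.093 [ 0.4454 -0.1938  0.0981] 1287
0.108 [ 0.456  -0.1996  0.1121] 2225
0.128 [ 0.4605 -0.2033  0.1378] 691
```

View pics/w10.png

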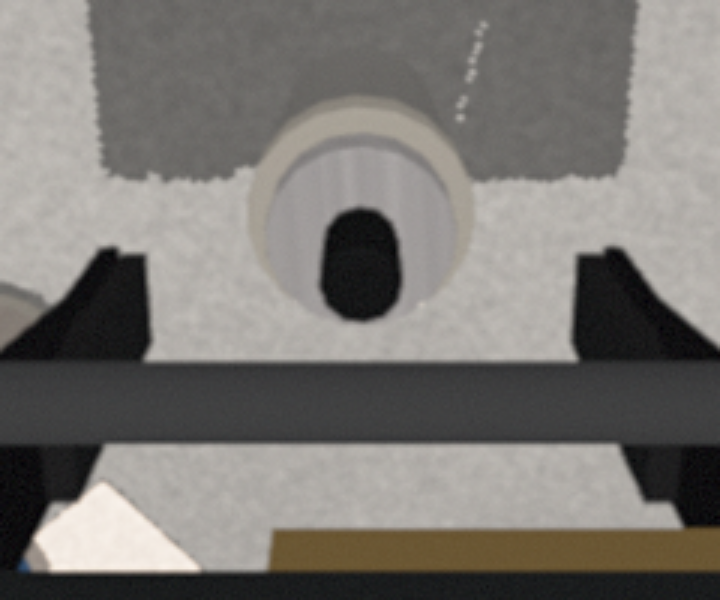

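View pics/s10.png

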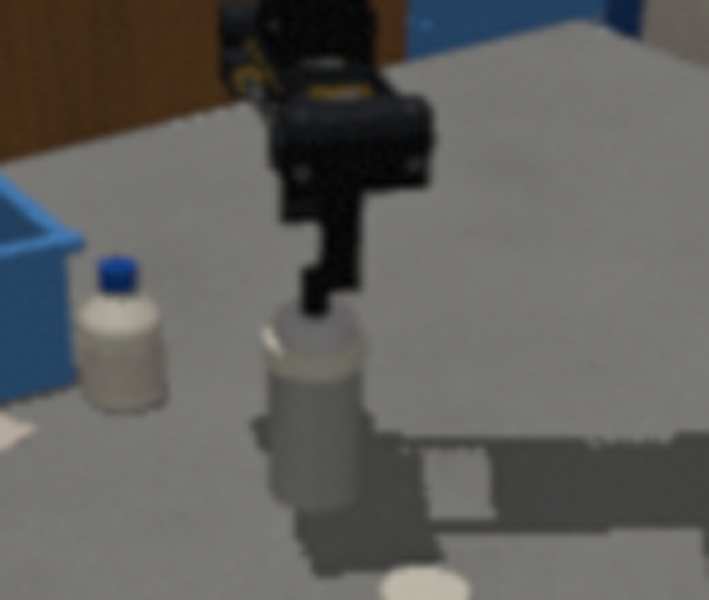

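{"name": "step_arm", "arguments": {
  "motion": [
    [[0,0,0,0,0,-8,80],[0,0,0,0,0,-18,70],[0,0,0,0,0,-26,60],[0,0,0,0,0,-30,50],[0,0,0,0,0,-31.5,40],[0,0,0,0,0,-31.5,30],[0,0,0,0,0,-31.5,30],[0,0,0,0,0,-31.5,30]]
  ]
}}

```text
time_s: 13.67
position: [0.4612, -0.2034, 0.2991]
tcp_rot: [[0.0, -0.916, 0.402], [-0.0, 0.402, 0.916], [-1.0, -0.001, -0.0]]
force: [-0.7, -0.0, 0.6]
opening: 0.479
```

```bash
python3 - <<'E'
from rig import bot
from h import *
c=bot.capture("wrist");cv2.imwrite("pics/w11.png",cv2.resize(c["frame"][150:350,200:440,::-1],(720,600)))
s=bot.read_state();print(s["position"],s["force"],s["opening"])
t=bot.capture("scene");cv2.imwrite("pics/s11.png",cv2.resize(t["frame"][90:200,260:390,::-1],(709,600),interpolation=cv2.INTER_CUBIC))
E
```

```text
[ 0.46120201 -0.20334199  0.29926307] [-0.19315448  0.01474892  0.91623654] 0.43248885804203036
```

View pics/w11.png

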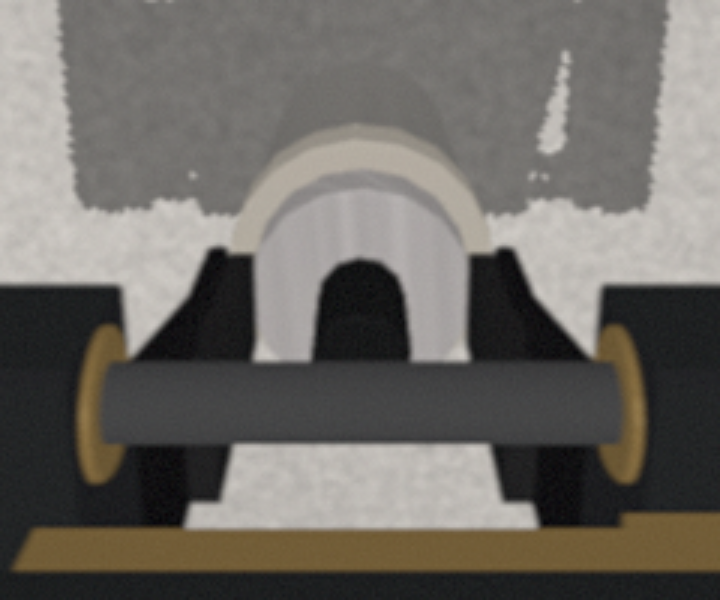

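View pics/s11.png

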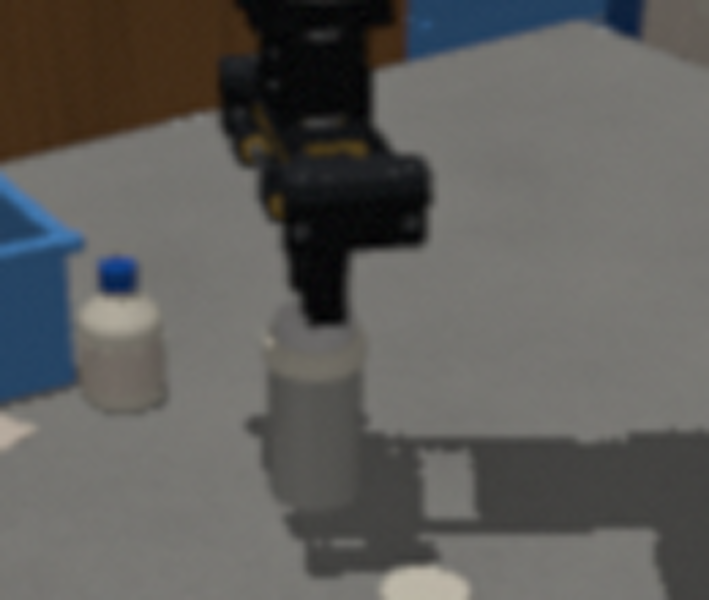

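{"name": "step_arm", "arguments": {
  "motion": [
    [[0,0,0,0,0,0,28],[0,0,0,0,0,0,25],[0,0,0,0,0,0,22],[0,0,0,0,0,0,20],[0,0,0,0,0,0,18],[0,0,0,0,0,0,16],[0,0,0,0,0,0,13],[0,0,0,0,0,0,10],[0,0,0,0,0,0,10],[0,0,0,0,0,0,10],[0,0,0,0,0,0,10]]
  ]
}}

```text
time_s: 14.68
position: [0.4611, -0.2033, 0.299]
tcp_rot: [[0.0, -0.916, 0.402], [-0.0, 0.402, 0.916], [-1.0, -0.0, -0.0]]
force: [-0.8, 0.3, 0.8]
opening: 0.196
```

```bash
python3 - <<'E'
from rig import bot
from h import *
s=bot.read_state();print(s["position"],s["force"],s["moment"],s["opening"])
t=bot.capture("scene");cv2.imwrite("pics/s12.png",cv2.resize(t["frame"][90:200,260:390,::-1],(709,600),interpolation=cv2.INTER_CUBIC))
E
```

```text
[ 0.46107638 -0.20327472  0.29898748] [-0.82246975  0.34064787  0.7986301 ] [-0.04461387  0.01005456 -0.02845223] 0.1958990287405745
```

View pics/s12.png

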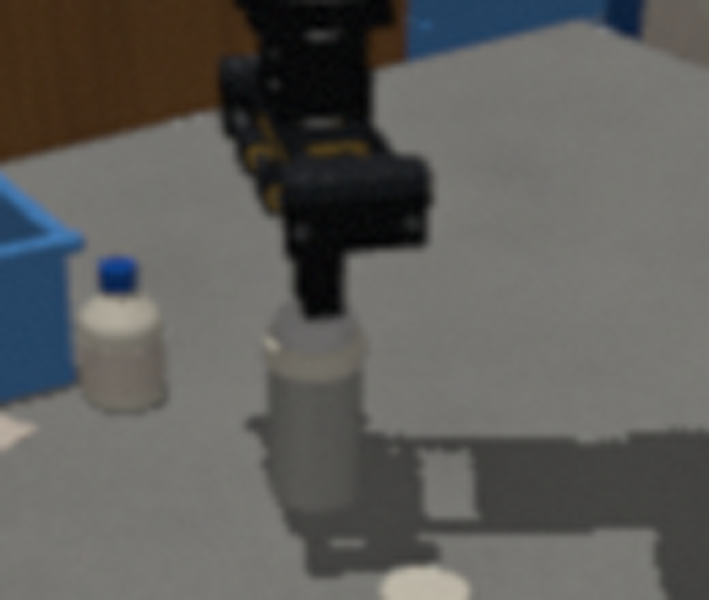

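{"name": "step_arm", "arguments": {
  "motion": [
    [[0,0,0,0,0,0.5,10],[0,0,0,0,0,1.2,10],[0,0,0,0,0,2.2,10],[0,0,0,0,0,3.5,10],[0,0,0,0,0,5,10],[0,0,0,0,0,7,10],[0,0,0,0,0,9,10],[0,0,0,0,0,11,10],[0,0,0,0,0,14,10],[0,0,0,0,0,18,10],[0,0,0,0,0,23,10],[0,0,0,0,0,28,10]]
  ]
}}

```text
time_s: 15.73
position: [0.4611, -0.2033, 0.3275]
tcp_rot: [[0.0, -0.916, 0.402], [-0.0, 0.402, 0.916], [-1.0, -0.0, 0.0]]
force: [0.2, 0.2, -0.5]
opening: 0.198
```

{"name": "step_arm", "arguments": {
  "motion": [
    [[0,0,0,0,0,7,10],[0,0,0,0,0,16,10],[0,0,0,0,0,26,10],[0,0,0,0,0,36,10],[0,0,0,0,0,46,10],[0,0,0,0,0,56,10],[0,0,0,0,0,66,10],[0,0,0,0,0,74,10],[0,0,0,0,0,79,10],[0,0,0,0,0,82,10],[0,0,0,0,0,82,10],[0,0,0,0,0,82,10]]
  ]
}}

```text
time_s: 16.73
position: [0.4609, -0.2032, 0.4088]
tcp_rot: [[-0.0, -0.916, 0.402], [0.0, 0.402, 0.916], [-1.0, 0.0, 0.0]]
force: [-0.8, -0.8, -1.5]
opening: 0.198
```

{"name": "step_arm", "arguments": {
  "motion": [
    [[0,0,0,0,0,0,10],[0,0,0,0,0,0,10],[0,0,0,0,0,0,10],[0,0,0,0,0,0,10]]
  ]
}}

```text
time_s: 17.07
position: [0.461, -0.2032, 0.4086]
tcp_rot: [[-0.001, -0.916, 0.402], [0.001, 0.402, 0.916], [-1.0, 0.001, 0.0]]
force: [0.7, -0.2, -0.8]
opening: 0.194
```

```bash
python3 - <<'E'
from rig import bot
from h import *
s=bot.read_state();print(s["position"],s["force"],s["qvel"],s["opening"])
c=bot.capture("wrist");cv2.imwrite("pics/w13.png",c["frame"][:,:,::-1])
t=bot.capture("scene");cv2.imwrite("pics/s13.png",cv2.resize(t["frame"][70:200,250:400,::-1],(692,600),interpolation=cv2.INTER_CUBIC))
t=bot.capture("scene");cv2.imwrite("pics/s14.png",t["frame"][:,:,::-1])
W=cloud(c);Q=W[(np.hypot(W[...,0]-.461,W[...,1]+.2033)<.035)&(W[...,2]>.08)&(W[...,2]<.115)]
print(np.histogram(Q[:,2],bins=np.arange(.08,.116,.003)))
E
```

```text
[ 0.46103216 -0.2032402   0.40857456] [ 0.65711103 -0.15278523 -0.77374162] [-0.04908518 -0.15407111 -0.11747553  0.05780359  0.0025729   0.01661386] 0.19371010052573612
(array([  0,   4,  19,  26,  19, 584, 708,  18, 677,  61,   0,   0]), array([0.08 , 0.083, 0.086, 0.089, 0.092, 0.095, 0.098, 0.101, 0.104,
       0.107, 0.11 , 0.113, 0.116]))
```

View pics/w13.png

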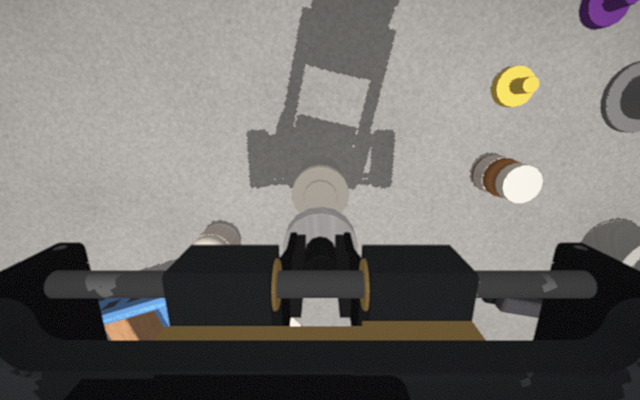

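View pics/s13.png

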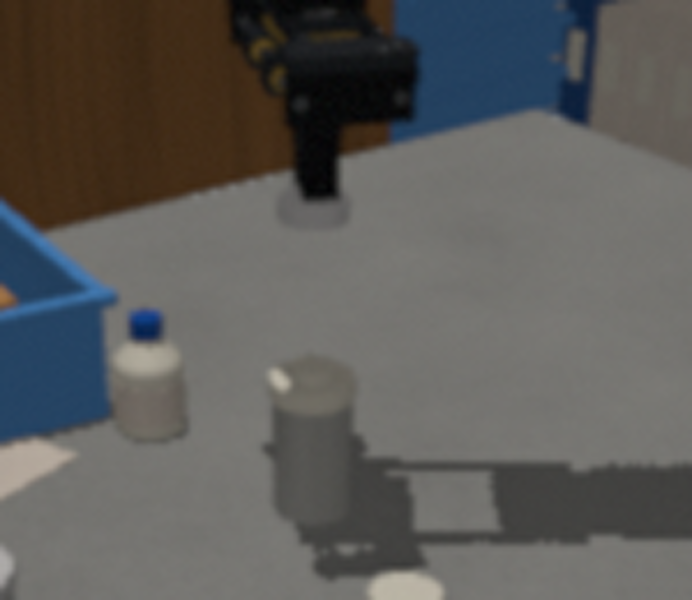

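View pics/s14.png

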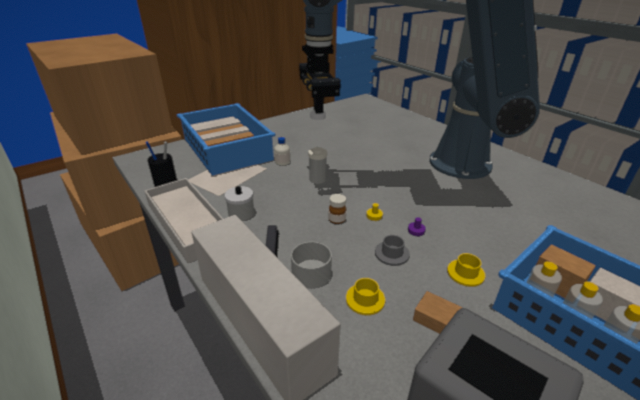

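The inner lid is seated, with its band top at about 0.099 m and its boss top at about 0.106 m. The outer lid is held level about 110 mm above its nested place, and everything is still. I'm handing in.

```bash
python3 -c "
from rig import bot
print(bot.hand_in()); s=bot.read_state();print(s['time_s'],s['position'],s['opening'])"
```

```text
the job is handed in; nothing more can be done
None
the job is handed in; nothing more can be done
```

I set the double lid on the tall canister as one piece, let go of it, then lifted off the outer lid alone. I handed the job in at about 17 s, still holding the outer lid. The hand-in reports no verdict.

- **Seating:** contact came at a TCP height of 0.2568 m, against 0.2567 m expected for a fully seated lid. The pushing force reached 9 N before I backed off and released. After the outer lid came off, the wrist depth image showed the inner lid's band top at about 99 mm and its boss top at about 106 mm, as they should be when seated. I did not measure the final off-centre distance of the inner lid. In the pictures it looks centred.
- **Outer lid:** it is held level and still by its knob (opening about 17 mm for the 18 mm knob). It is about 110 mm above its nested place, over the canister to within a few millimetres.
- **Canister and bystanders:** the last scene picture shows the canister upright and nothing visibly moved. I judged this by eye and did not measure it.
- **Disagreement between cameras:** the wrist and top cameras differed by about 2.7 mm on the canister's x position (0.4625 against 0.4598 m). I aimed between them, at 0.461 m, and the plug went in with no side force I could tell from sensor noise (1.3 N at most).

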